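# Park the grooved viscometer collar at the top of the gutter rack

### The arm

A 6-joint arm with a two-finger parallel gripper is mounted at the origin on the work surface. World frame = base frame: x ahead of the robot, y to its left, z up, the work surface at z = 0. Lengths are in m, angles in rad, forces in N, time in s.
With the tool pointing down it reaches from about 0.375 to 0.975 m from the base axis. Payload 3.8 kg.
Tool frame: the origin (TCP) lies midway between the tips of the shut fingers; the grasp point (between the pads) lies 19 mm behind it; z points along the fingers, y is the line along which they close (so a half turn about z gives the same grasp; the last joint's range is limited). The gripper opens to 85 mm and grips with 20 to 120 N. Pads are 22 mm wide; open, the fingers measure 114 mm over their backs; the gripper's body (76 mm by 85 mm) begins 54 mm behind the grasp point. The pads swing forward as they close: fully open they stand 13 mm farther back than shut.
Start: joints at [1.266, 0.264, 1.604, -0, 1.274, -0.037], TCP at [0.179, 0.651, 0.231] pointing down, gripper open.
Joint ranges: [-2.63, 2.63], [-0.94, 2.18], [0.31, 2.57], [-1.31, 4.45], [0, 2.66], [-2.55, 2.55]. Speed limits (rad/s): [2.57, 2.57, 3.14, 3.14, 3.14, 3.14].

### API

Orientations are given as a rotation vector (axis times angle).
In Python, from workcell import read_state, vision, ticket gives the robot as it stands. The module is installed in compiled form; this text tells all that it offers.
- The arm moves only by the tool jog_arm, never from a script. Its arguments are lists of equal length, an entry for each row: "turn": the turn, a rotation vector about the tool's x, y, z in rad, a list of three; "delta_pos": the shift along the tool's x, y, z in m, a list of three; "gripper": the finger opening in m, from 0 to 0.0854. In form: {"turn": [[rx, ry, rz], ...], "delta_pos": [[dx, dy, dz], ...], "gripper": [gripper, ...]}. A call has 1 to 20 rows; each row shifts and turns the commanded pose from where the row before left it, along the tool's axes as they then stand; what a row does not reach is not made up. A row lasts 1/12 s, in which the tool goes at most 41.7 mm and 7.16 degrees, less where a joint would pass 70% of its speed; a pose out of reach is approached as far as the arm can. A call with a gripper value outside its range is refused whole. The fingers move at their own pace and stop on an object; "grip_force" is the grip in N (left out, the last holds). Time passes only in rows, so rows that do not move let the fingers close. It gives the time, the measured TCP pose, the force, the opening and the grip force at its end, in the units of the state.
- read_state(): the state, without advancing time (a new reading comes with each control period).
- vision.read_camera(name): name is "scene" or "top" or "wrist"; returns the picture (420x560x3 uint8, red, green, blue); there is no depth.
- vision.calibration(name): a dict with "vfov" (degrees; the focal length in pixels is half the picture's height over the tangent of half this angle, whatever the lens; pixels are square), "cx", "cy" (the principal point, pixels), "dist" ([k1, k2, p1, p2, k3] as OpenCV has them; the pictures are not rectified), "R" (3x3) and "t" (3): a world point X has camera coordinates R X + t; the wrist camera has in their place "mount" (4x4, takes a point from camera to tool coordinates, whose origin is the TCP and whose axes are the flange's). Camera axes: x right, y down, z forward; pixel columns grow to the right and rows downward; lengths in m; the calibration is good to about 2 mm. A picture is of the moment at which its call begins: read the wrist's pose just before it. calibration takes no time and is no camera call.
- ticket.finish_job(): hands the job in; it is judged then, once.
The state is a dict: "time": time; "q": joint angles; "joint_vel": joint speeds; "joint_torque": joint torques, N m; "tool_pos": TCP position; "tcp_rot": TCP orientation; "wrist_force": force on the tool from outside, world axes, zero at the start; "torque": the same for the moment, N m; "width": opening from 0.0 (shut) to 1.0 (fully open); "grip_force": force on a finger pad.
Only numpy, scipy, OpenCV 4.12 (cv2) and the standard library are available. Lean on these libraries where they do the work, as an engineer would, in place of code of your own. Each camera call takes 0.05 s, during which the arm holds its last target. There are 200 camera calls.

### The job

Gently push the grooved white collar up its lane of the sloped gutter rack with your fingertips, over the low rib near the top and up to the end stop, so that it sits between rib and stop, cannot roll back, and is let go. Roll or slide it along the lane floor without pinching it, lifting it or flicking it. Leave the smooth collar at the bottom of the other lane and everything else where it stands.

Things in the scene. Friction and masses are not known exactly. Their poses are not given: they have to be found in the camera images.
- rack: Fixed two-lane sloped gutter rack on the bench, about 270 mm long and 176 mm wide. Origin: on the bench under its middle; x points horizontally towards the high end, y across the lanes, z up.
- bed: The rack's sloped steel floor, fixed. Origin: on its surface midway between ends and lanes, 36 mm above the bench; x up the slope (7 degrees), y across the lanes, z square out of it. It spans x = -135 to 135 mm. Two straight lanes 50 mm wide, centred at y = +45 and -45 mm, with walls 12 mm high between and beside them.
- lip (a point): Point on the bed's centre line at the low lips (bed x = -115 mm, floor level). Each lane has a lip 6 mm high across it from bed x = -121 to -115 mm, on which a resting collar leans; behind it the lane is open, so a finger fits behind the collar over the lip.
- rib (a point): Point on the bed's centre line level with the two ribs (bed x = 84 mm, floor level). In each lane a wedge rib rises gently from bed x = 66 mm to 3 mm high at 84 mm, then drops squarely. A collar past it sits with its centre at bed x = 95 to 98 mm and cannot roll back; let go lower down, it rolls back to the lip.
- stop (a point): Foot of the end stop's face on the bed's centre line (bed x = 120 mm, floor level). The stop is a plate 34 mm high, 12 mm thick, across both lanes.
- grooved: The one to move: white slippery PTFE drum, 44 mm diameter, 46 mm long, with a groove 18 mm wide, 8 mm deep round its middle (steel core showing), like a spool; about 120 g. Lies in either lane, axle across it, against the lip (centre at bed x about -100 mm, 22 mm above the floor). Origin: its centre; y is its axle, x and z turn as it rolls. 1 to 3 N pushes it over the rib.
- plain: White PTFE collar of the same diameter and length (44 mm, 46 mm) but smooth, without a groove, resting on the lip of the other lane; it stays there. Origin: its centre; y is its axle.
- spare: White PTFE collar standing on its end on the bench beside the rack, 44 mm across, 34 mm high; leave it alone. Origin: centre of its underside.
- vial_a: Small capped amber sample vial, 28 mm across, 75 mm high, standing beside the rack; leave it alone. Origin: centre of its underside.
- vial_b: Another such vial, 28 mm across, 75 mm high, on the same side of the rack as vial_a; leave it alone. Origin: centre of its underside.
- vial_c: Another such vial, standing on the bench farther to the robot's left; leave it alone. Origin: centre of its underside.
- dish: Shallow white dish, 90 mm across, 18 mm high, to the robot's left; leave it alone. Origin: centre of its underside.
- timer: Flat red and black hand-held timer, 120 x 65 x 18 mm, to the robot's right; leave it alone. Origin: centre of its underside.
- screwdriver: Screwdriver lying on the bench to the robot's right; leave it alone. Origin: on the bench under it.
Not all that is in view belongs to the job. Leave any green look-alike of the grooved alone. Leave any turquoise look-alike of the plain alone.

How it is judged:
By the outcome, as a careful person would: the job done as asked, in the order asked, and still so for the second after the job is handed in, with the robot touching nothing.
It also fails if it takes over 40 s, if anything falls off the work surface, if the arm or the gripper's body presses on something with over 40 N, if the wrist force passes 120 N, or if a joint passes its speed limit or range.

## Working session

There is one attempt and no reset: what is moved stays moved. The work goes in short steps, Python scripts to look and compute and a tool call to move; the robot and the scene stay as the last step left them, time stands still between calls to the robot, and variables do not carry over. Pictures are saved under pics/ and viewed, at most 10 in all, crops included, and the job is handed in when it is done.

Besides the shell and the picture viewer there is one more tool, called as a command line: name --argument value ..., lists and objects as JSON in quotes. jog_arm: Moves the arm, as the interface text tells. Its arguments: {"type":"object","properties":{"turn":{"type":"array","items":{"type":"array","items":{"type":"number"}}},"delta_pos":{"type":"array","items":{"type":"array","items":{"type":"number"}}},"gripper":{"type":"array","items":{"type":"number"}},"grip_force":{"type":"number"}},"required":["turn","delta_pos","gripper"]}

```bash
mkdir -p pics; python3 - <<'E'
from workcell import read_state, vision
import cv2,numpy as np
print(read_state())
for n in("scene","top","wrist"):
    im=vision.read_camera(n); cv2.imwrite(f"pics/{n}0.png",im[:,:,::-1]); print(n,vision.calibration(n))
E
```

```text
{'time': 0.0, 'q': array([ 1.26611534e+00,  2.64758953e-01,  1.60538339e+00,  1.65071300e-05,
        1.27371866e+00, -3.69137292e-02]), 'joint_vel': array([ 1.48013772e-03,  1.37959149e-03,  9.31640553e-05,  1.78731337e-03,
       -5.70691505e-04, -5.24165615e-04]), 'joint_torque': array([-2.10168037e-03, -5.15117526e+01, -3.67309785e+01, -1.48395579e-04,
        1.32145060e-02,  2.35665004e-05]), 'tool_pos': array([0.17837341, 0.65023578, 0.22995307]), 'tcp_rot': array([-0.41930615, -3.11307797,  0.0035066 ]), 'wrist_force': array([ 0.96723368, -0.74716863,  0.01859543]), 'torque': array([ 0.02191624, -0.00865878,  0.04969572]), 'grip_force': 0.0, 'width': 0.9974712776891956}
scene {'vfov': 55.85832330305188, 'cx': 282.2437540008298, 'cy': 211.69287724384554, 'dist': array([-0.08614779,  0.        ,  0.        ,  0.        ,  0.        ]), 'R': array([[ 0.85120128,  0.52464466,  0.01429544],
       [ 0.31930491, -0.49604977, -0.80745217],
       [-0.41653422,  0.69186892, -0.58975982]]), 't': array([-0.46087316, -0.13065241,  1.34615361])}
top {'vfov': 50.951369487735235, 'cx': 284.7563734126543, 'cy': 212.1925466009216, 'dist': array([-0.01150012,  0.        ,  0.        ,  0.        ,  0.        ]), 'R': array([[-0.02800821, -0.9995561 , -0.0101558 ],
       [-0.99370105,  0.02894411, -0.10826111],
       [ 0.10850701,  0.00705963, -0.99407062]]), 't': array([0.02479421, 0.55296704, 1.17327753])}
wrist {'vfov': 60.26395979876219, 'cx': 274.0774603958976, 'cy': 209.3465275614034, 'dist': array([-0.0479653,  0.       ,  0.       ,  0.       ,  0.       ]), 'mount': array([[-4.76825539e-04, -9.59866815e-01, -2.80455826e-01,
         7.04209227e-02],
       [ 9.99999749e-01, -6.04749799e-04,  3.69590625e-04,
        -3.09919924e-04],
       [-5.24363380e-04, -2.80455579e-01,  9.59866862e-01,
        -1.41963019e-01],
       [ 0.00000000e+00,  0.00000000e+00,  0.00000000e+00,
         1.00000000e+00]])}
```

View pics/top0.png

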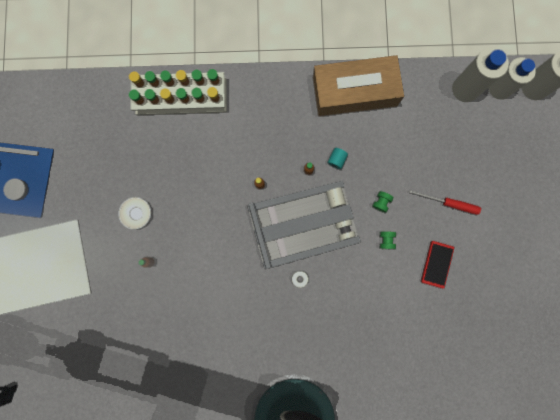

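View pics/scene0.png

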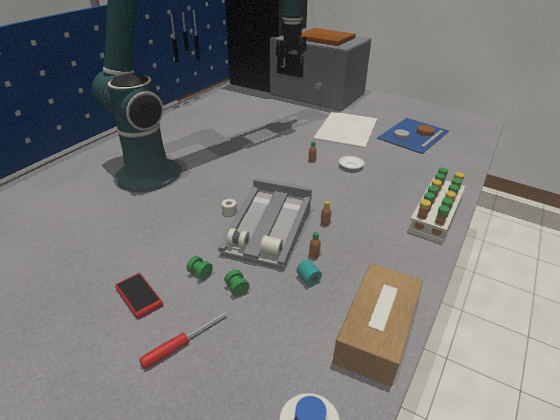

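```bash
cat > h.py <<'E'
import numpy as np,cv2
from workcell import read_state, vision
from scipy.spatial.transform import Rotation as Ro
def ray(n,px,st=None):
    c=vision.calibration(n); f=210/np.tan(np.radians(c['vfov']/2))
    K=np.array([[f,0,c['cx']],[0,f,c['cy']],[0,0,1]])
    d=cv2.undistortPoints(np.array(px,float).reshape(-1,1,2),K,c['dist'])[:,0]
    d=np.c_[d,np.ones(len(d))]
    if n=='wrist':
        R=Ro.from_rotvec(st['tcp_rot']).as_matrix(); M=c['mount']
        return R@M[:3,3]+st['tool_pos'], d@(R@M[:3,:3]).T
    return -c['R'].T@c['t'], d@c['R']
def plane(n,px,z,st=None):
    o,d=ray(n,px,st); return o+d*((z-o[2])/d[:,2])[:,None]
def tri(rays):
    A=0;b=0
    for o,d in rays:
        d=d/np.linalg.norm(d);P=np.eye(3)-np.outer(d,d);A=A+P;b=b+P@o
    return np.linalg.solve(A,b)
E
python3 - <<'E'
from h import *
a=cv2.imread("pics/top0.png")[170:290,230:400]; b=cv2.imread("pics/scene0.png")[170:275,210:330]
a=cv2.resize(a,(680,480),interpolation=cv2.INTER_CUBIC);cv2.imwrite("pics/ctop.png",a)
p=tri([(o,d[0]) for o,d in (ray("top",[345,229]),ray("scene",[238,239]))]);print("grooved",p)
q=tri([(o,d[0]) for o,d in (ray("top",[336,197]),ray("scene",[271,245]))]);print("plain",q)
print("spare",plane("top",[300,279],.034),"vials",plane("top",[[259,183],[309,168]],.075))
E
```

```text
grooved [ 0.50186841 -0.15154656  0.04370205]
plain [ 0.58844543 -0.13045534  0.04871731]
spare [[ 0.37199817 -0.02679195  0.034     ]] vials [[ 0.62829596  0.07469498  0.075     ]
 [ 0.66469804 -0.05899953  0.075     ]]
```

View pics/ctop.png

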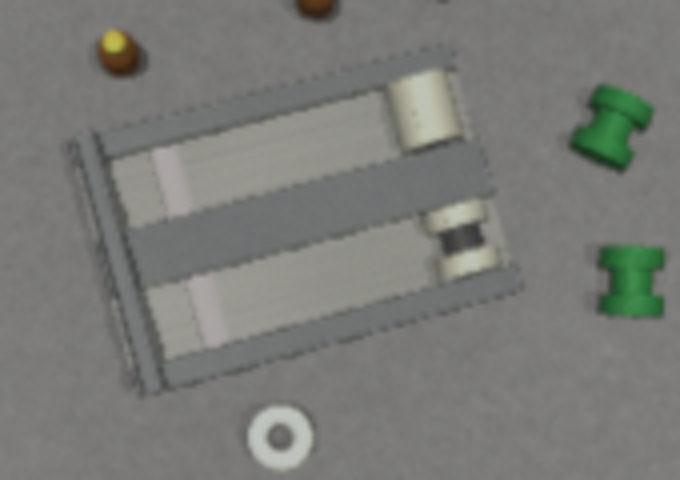

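Grooved candidates at top px: white spool (345,229), green spools (383,202) and (388,240). Smooth or other pieces: plain (336,197), turquoise (338,158), spare (300,279). The crop shows the white drum with the dark core in the lane nearer the robot at (345,229), so I choose that one. The slope rises towards +y.

jog_arm --turn '[[0, 0, 0.1183], [0, 0, 0.1183], [0, 0, 0.1183], [0, 0, 0.1183], [0, 0, 0.1183], [0, 0, 0.1183], [0, 0, 0.1183], [0, 0, 0.1183], [0, 0, 0.1183]]' --delta_pos '[[0, 0, 0], [0, 0, 0], [0, 0, 0], [0, 0, 0], [0, 0, 0], [0, 0, 0], [0, 0, 0], [0, 0, 0], [0, 0, 0]]' --gripper '[0.01, 0.01, 0.01, 0.01, 0.01, 0.01, 0.01, 0.01, 0.01]'

```text
time: 0.9
tool_pos: [0.1785, 0.6506, 0.2307]
tcp_rot: [1.949, 2.464, -0.001]
wrist_force: [-0.2, 0.5, 1.0]
width: 0.116
grip_force: 0.0
```

jog_arm --turn '[[0, 0, 0], [0, 0, 0], [0, 0, 0], [0, 0, 0], [0, 0, 0], [0, 0, 0], [0, 0, 0], [0, 0, 0], [0, 0, 0], [0, 0, 0], [0, 0, 0], [0, 0, 0], [0, 0, 0], [0, 0, 0], [0, 0, 0], [0, 0, 0], [0, 0, 0], [0, 0, 0], [0, 0, 0], [0, 0, 0]]' --delta_pos '[[-0.04, 0.006, 0.0015], [-0.04, 0.006, 0.0015], [-0.04, 0.006, 0.0015], [-0.04, 0.006, 0.0015], [-0.04, 0.006, 0.0015], [-0.04, 0.006, 0.0015], [-0.04, 0.006, 0.0015], [-0.04, 0.006, 0.0015], [-0.04, 0.006, 0.0015], [-0.04, 0.006, 0.0015], [-0.04, 0.006, 0.0015], [-0.04, 0.006, 0.0015], [-0.04, 0.006, 0.0015], [-0.04, 0.006, 0.0015], [-0.04, 0.006, 0.0015], [-0.04, 0.006, 0.0015], [-0.04, 0.006, 0.0015], [-0.04, 0.006, 0.0015], [-0.02, 0.006, 0.0015], [0, 0, 0]]' --gripper '[0.01, 0.01, 0.01, 0.01, 0.01, 0.01, 0.01, 0.01, 0.01, 0.01, 0.01, 0.01, 0.01, 0.01, 0.01, 0.01, 0.01, 0.01, 0.01, 0.01]'

```text
time: 2.57
tool_pos: [0.4654, -0.045, 0.2025]
tcp_rot: [1.947, 2.464, -0.001]
wrist_force: [0.4, 0.6, 0.6]
width: 0.114
grip_force: 0.0
```

```bash
python3 - <<'E'
from h import *
import pickle
s=read_state(); im=vision.read_camera("wrist"); cv2.imwrite("pics/w1.png",im[:,:,::-1]); pickle.dump(s,open("s1.pkl","wb"))
print({k:s[k] for k in("time","q","tool_pos","tcp_rot","width","wrist_force")})
print(Ro.from_rotvec(s['tcp_rot']).as_matrix())
E
```

```text
{'time': 2.5667, 'q': array([-1.48565756e-01, -1.15596462e-01,  2.06421420e+00, -1.46298575e-03,
        1.19225761e+00, -3.81686467e-01]), 'tool_pos': array([ 0.46541766, -0.04495897,  0.202513  ]), 'tcp_rot': array([ 1.94655118e+00,  2.46422109e+00, -1.29242851e-03]), 'width': 0.11379195552434043, 'wrist_force': array([0.41313871, 0.58174812, 0.58582025])}
[[-2.31540083e-01  9.72825232e-01  5.08547894e-04]
 [ 9.72824163e-01  2.31540587e-01 -1.45066934e-03]
 [-1.52899722e-03  1.58839579e-04 -9.99998818e-01]]
```

View pics/w1.png

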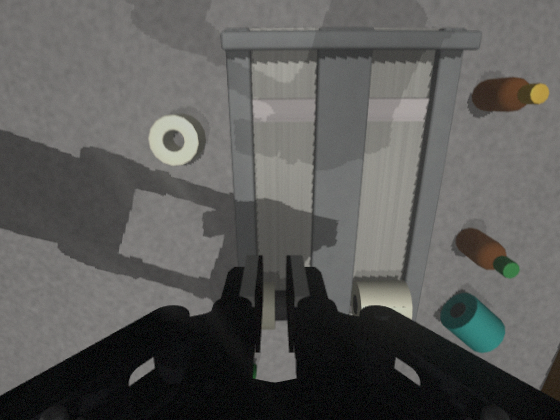

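The wrist picture shows the grooved lane from column 252 to 316, centre about 284 at both rows 110 and 240, with the rib at rows 98–122. The tool is square to the lanes. The drum is hidden behind the fingers at about (275,300).

```bash
python3 - <<'E'
from h import *
import pickle
s=pickle.load(open("s1.pkl","rb"));R=Ro.from_rotvec(s['tcp_rot']).as_matrix()
rib=tri([(o,d[0]) for o,d in (ray("wrist",[284,110],s),ray("top",[282,248]))]);print("rib mid 2view",rib)
a=plane("wrist",[[252.5,98],[316.5,98]],.049,s);b=plane("wrist",[[256,240],[313,240]],.032,s)
st=plane("wrist",[[222,40],[480,40]],.036+.12*.122+.034,s);print("stop top",st)
print(a,b);A=a.mean(0);B=b.mean(0);u=(A-B)[:2];u/=np.linalg.norm(u);print("dir",u,"toolx",R[:2,0])
# drum expected from rib (bed x 84 -> -100)
d=A[:2]-u*.184*np.cos(np.radians(7));print("drum via rib",d)
g=np.array([.5019,-.1515]);print("dev of drum measured: along",(g-A[:2])@u,"across",np.cross(u,g-A[:2]))
for n,q in(("rib",A[:2]),("drum",d),("g",g)):
    print(n,"in tool xy",(R.T@np.r_[q-s['tool_pos'][:2],0])[:2])
E
```

```text
rib mid 2view [ 0.45938469  0.02025783 -0.03154701]
stop top [[0.406503   0.0560786  0.08464   ]
 [0.57486868 0.09778547 0.08464   ]]
[[0.43224167 0.02435058 0.049     ]
 [0.48105012 0.03598596 0.049     ]] [[ 0.46144572 -0.09762955  0.032     ]
 [ 0.51266209 -0.08548372  0.032     ]]
dir [-0.24236148  0.97018602] toolx [-0.23154008  0.97282416]
drum via rib [ 0.500908   -0.14701534]
dev of drum measured: along -0.18721986673545343 across 0.00012448882403542916
rib in tool xy [0.07511661 0.00886161]
drum in tool xy [-0.10750034  0.01089571]
g in tool xy [-0.11209282  0.01082237]<stdin>:10: DeprecationWarning: Arrays of 2-dimensional vectors are deprecated. Use arrays of 3-dimensional vectors instead. (deprecated in NumPy 2.0)
```

jog_arm --turn '[[0, 0, -0.01], [0, 0, 0], [0, 0, 0], [0, 0, 0], [0, 0, 0], [0, 0, 0], [0, 0, 0], [0, 0, 0], [0, 0, 0], [0, 0, 0]]' --delta_pos '[[-0.033, 0.0022, 0], [-0.033, 0.0022, 0], [-0.033, 0.0022, 0], [-0.033, 0.0022, 0], [-0.033, 0.0022, 0], [0, 0, 0.035], [0, 0, 0.035], [0, 0, 0.035], [0, 0, 0.025], [0, 0, 0]]' --gripper '[0.01, 0.01, 0.01, 0.01, 0.01, 0.01, 0.01, 0.01, 0.01, 0.01]'

```text
time: 3.45
tool_pos: [0.5096, -0.1948, 0.0664]
tcp_rot: [-1.92, -2.471, 0.004]
wrist_force: [-1.8, 1.2, -1.2]
width: 0.12
grip_force: 0.0
```

```bash
python3 - <<'E'
from h import *
s=read_state(); R=Ro.from_rotvec(s['tcp_rot']).as_matrix()
w=vision.read_camera("wrist")[:,:,::-1]; t=vision.read_camera("scene")[:,:,::-1]
a=cv2.resize(t[180:285,190:330],(560,420),interpolation=cv2.INTER_CUBIC)
m=np.hstack([w[100:420,150:410],cv2.resize(a,(427,320))]);cv2.imwrite("pics/w2.png",m)
print(s['tool_pos'],R[:,0],s['wrist_force'])
for q in([.5009,-.147],[.5019,-.1515],[.4567,.0302]): print((R.T@np.r_[np.array(q)-s['tool_pos'][:2],0])[:2])
E
```

```text
[ 0.50958767 -0.19484762  0.06644405] [-0.24675827  0.96904255  0.00817889] [-1.80403473  1.24725469 -1.24181303]
[0.04851013 0.00339192]
[0.04390268 0.00325018]
[0.23113119 0.00430045]
```

View pics/w2.png

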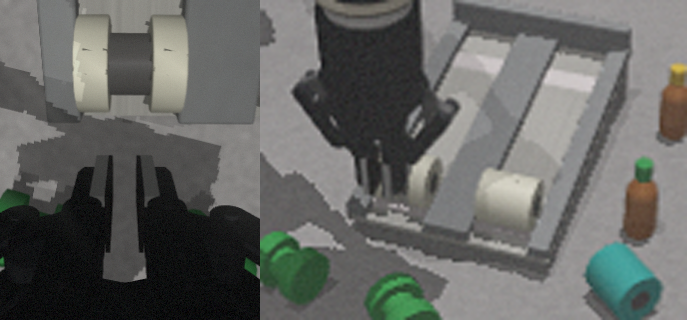

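The wrist crop shows the drum at full-picture columns 225–338 and rows 115–212, so its centre is about (281.5,163): 44.5 mm ahead and 3.3 mm to tool +y. The scene view shows the fingers just behind it, clear of everything.

jog_arm --turn '[[0, 0, 0], [0, 0, 0], [0, 0, 0], [0, 0, 0], [0, 0, 0], [0, 0, 0]]' --delta_pos '[[0, 0.0035, 0.01], [0, 0, 0.01], [0, 0, 0.01], [0, 0, 0.006], [0, 0, 0], [0, 0, 0]]' --gripper '[0.01, 0.01, 0.01, 0.01, 0.01, 0.01]'

```text
time: 4.05
tool_pos: [0.5179, -0.1976, 0.0363]
tcp_rot: [-1.929, -2.478, 0.0]
wrist_force: [0.6, 0.8, 0.0]
width: 0.118
grip_force: 0.0
```

jog_arm --turn '[[0, 0, 0], [0, 0, 0], [0, 0, 0], [0, 0, 0], [0, 0, 0], [0, 0, 0]]' --delta_pos '[[0, -0.004, 0.002], [0.004, 0, 0], [0.003, 0, 0], [0.002, 0, 0], [0, 0, 0], [0, 0, 0]]' --gripper '[0.01, 0.01, 0.01, 0.01, 0.01, 0.01]'

```text
time: 4.55
tool_pos: [0.5124, -0.1899, 0.035]
tcp_rot: [1.929, 2.479, 0.0]
wrist_force: [0.0, -1.3, 0.7]
width: 0.12
grip_force: 0.0
```

```bash
python3 - <<'E'
from h import *
s=read_state(); R=Ro.from_rotvec(s['tcp_rot']).as_matrix()
w=vision.read_camera("wrist")[:,:,::-1]; t=vision.read_camera("scene")[:,:,::-1]
a=cv2.resize(t[180:285,190:330],(427,320),interpolation=cv2.INTER_CUBIC)
cv2.imwrite("pics/w3.png",np.hstack([w[60:380,150:410],a]))
print(s['tool_pos'],R[:,0],s['wrist_force'],s['joint_vel'])
print((R.T@np.r_[np.array([.5018,-.1509])-s['tool_pos'][:2],0])[:2],(R.T@np.r_[np.array([.4567,.0302])-s['tool_pos'][:2],0])[:2])
E
```

```text
[ 0.5124109  -0.18985465  0.03502598] [-2.46101221e-01  9.69244072e-01 -3.44676784e-04] [ 0.02035777 -1.3280246   0.68105215] [-0.00104083  0.00448944 -0.00454521 -0.00046795 -0.00099487  0.00134469]
[ 0.04036792 -0.00069776] [2.26997186e-01 1.58291624e-04]
```

View pics/w3.png

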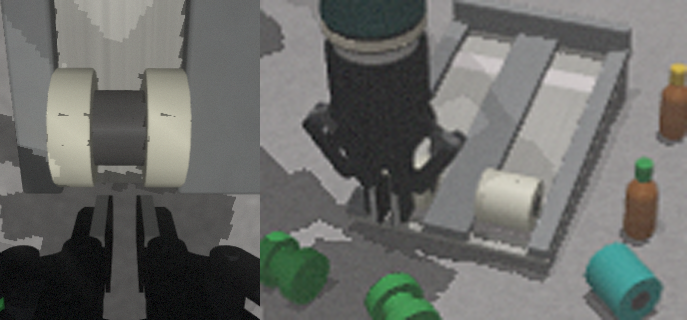

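The fingers are about 7 mm behind the drum and centred to within 1–2 mm (drum centre column 119, finger gap 125 in the crop). I start a slow push parallel to the slope.

jog_arm --turn '[[0, 0, 0], [0, 0, 0], [0, 0, 0], [0, 0, 0], [0, 0, 0], [0, 0, 0], [0, 0, 0], [0, 0, 0], [0, 0, 0], [0, 0, 0], [0, 0, 0], [0, 0, 0], [0, 0, 0], [0, 0, 0]]' --delta_pos '[[0.002, -0.001, 0], [0.002, 0, 0], [0.002, 0, 0], [0.002, 0, -0.0002], [0.002, 0, -0.0003], [0.002, 0, -0.0003], [0.002, 0, -0.0003], [0.003, 0, -0.0004], [0.003, 0, -0.0004], [0.004, 0, -0.0005], [0.004, 0, -0.0005], [0.004, 0, -0.0005], [0.004, 0, -0.0005], [0.004, 0, -0.0005]]' --gripper '[0.01, 0.01, 0.01, 0.01, 0.01, 0.01, 0.01, 0.01, 0.01, 0.01, 0.01, 0.01, 0.01, 0.01]'

```text
time: 5.82
tool_pos: [0.5013, -0.151, 0.0392]
tcp_rot: [-1.929, -2.48, 0.0]
wrist_force: [0.5, -0.4, 0.6]
width: 0.118
grip_force: 0.2
```

```bash
python3 - <<'E'
from h import *
s=read_state(); R=Ro.from_rotvec(s['tcp_rot']).as_matrix()
w=vision.read_camera("wrist")[:,:,::-1]
cv2.imwrite("pics/w4.png",w)
print(s['tool_pos'],s['wrist_force'],(R.T@np.r_[np.array([.4567,.0302])-s['tool_pos'][:2],0])[:2])
E
```

```text
[ 0.50130329 -0.15099638  0.03922   ] [ 0.46047048 -0.41214557  0.6256261 ] [0.18660077 0.00131731]
```

View pics/w4.png

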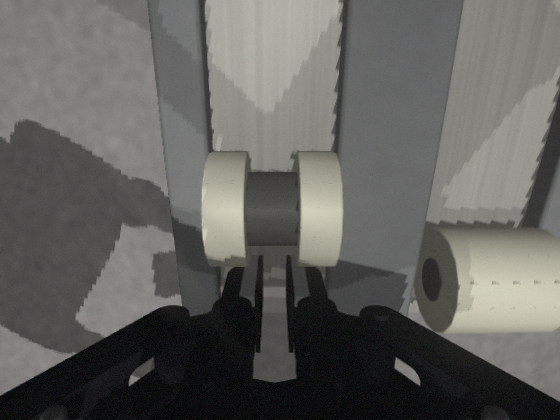

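The drum is off the lip (visible behind it at row 292), centred at (272,209) and riding on both fingertips. I carry on up the slope.

jog_arm --turn '[[0, 0, 0], [0, 0, 0], [0, 0, 0], [0, 0, 0], [0, 0, 0], [0, 0, 0], [0, 0, 0], [0, 0, 0], [0, 0, 0], [0, 0, 0], [0, 0, 0], [0, 0, 0], [0, 0, 0], [0, 0, 0], [0, 0, 0], [0, 0, 0], [0, 0, 0], [0, 0, 0], [0, 0, 0], [0, 0, 0]]' --delta_pos '[[0.003, 0, -0.0004], [0.004, 0, -0.0005], [0.005, 0, -0.0006], [0.005, 0, -0.0006], [0.005, 0, -0.0006], [0.005, 0, -0.0006], [0.005, 0, -0.0006], [0.005, 0, -0.0006], [0.005, 0, -0.0006], [0.005, 0, -0.0006], [0.005, 0, -0.0006], [0.005, 0, -0.0006], [0.005, 0, -0.0006], [0.005, 0, -0.0006], [0.005, 0, -0.0006], [0.005, 0, -0.0006], [0.005, 0, -0.0006], [0.004, 0, -0.0005], [0.003, 0, -0.0004], [0.002, 0, -0.0003]]' --gripper '[0.01, 0.01, 0.01, 0.01, 0.01, 0.01, 0.01, 0.01, 0.01, 0.01, 0.01, 0.01, 0.01, 0.01, 0.01, 0.01, 0.01, 0.01, 0.01, 0.01]'

```text
time: 7.53
tool_pos: [0.479, -0.0628, 0.0503]
tcp_rot: [-1.929, -2.48, 0.0]
wrist_force: [0.3, 0.1, 0.8]
width: 0.115
grip_force: 0.2
```

```bash
python3 - <<'E'
from h import *
s=read_state(); R=Ro.from_rotvec(s['tcp_rot']).as_matrix()
w=vision.read_camera("wrist")[:,:,::-1]
cv2.imwrite("pics/w5.png",w)
print(s['tool_pos'],s['wrist_force'],(R.T@np.r_[np.array([.4567,.0302])-s['tool_pos'][:2],0])[:2])
E
```

```text
[ 0.4789691  -0.06282113  0.05030984] [0.31205655 0.07344608 0.82846951] [0.09564072 0.00130227]
```

View pics/w5.png

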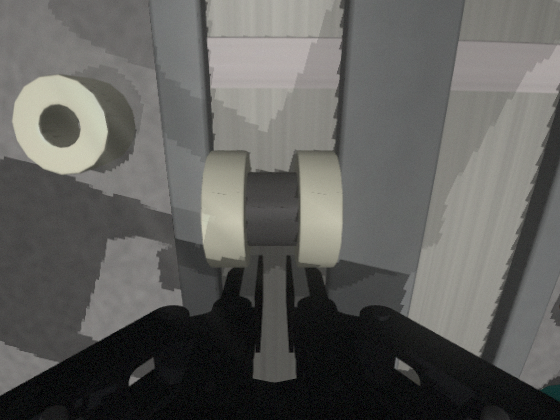

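The drum (272,209) is still centred, and the rib's high edge is at row 38, about 62 mm ahead of the drum centre. Next I approach the rib more slowly.

jog_arm --turn '[[0, 0, 0], [0, 0, 0], [0, 0, 0], [0, 0, 0], [0, 0, 0], [0, 0, 0], [0, 0, 0], [0, 0, 0], [0, 0, 0], [0, 0, 0], [0, 0, 0], [0, 0, 0], [0, 0, 0], [0, 0, 0], [0, 0, 0], [0, 0, 0], [0, 0, 0], [0, 0, 0]]' --delta_pos '[[0.003, 0, -0.0004], [0.004, 0, -0.0005], [0.004, 0, -0.0005], [0.004, 0, -0.0005], [0.004, 0, -0.0005], [0.004, 0, -0.0005], [0.004, 0, -0.0005], [0.004, 0, -0.0005], [0.004, 0, -0.0005], [0.003, 0, -0.0005], [0.002, 0, -0.0004], [0.002, 0, -0.0004], [0.002, 0, -0.0004], [0.002, 0, -0.0004], [0.002, 0, -0.0004], [0.002, 0, -0.0004], [0.002, 0, -0.0004], [0.002, 0, -0.0004]]' --gripper '[0.01, 0.01, 0.01, 0.01, 0.01, 0.01, 0.01, 0.01, 0.01, 0.01, 0.01, 0.01, 0.01, 0.01, 0.01, 0.01, 0.01, 0.01]'

```text
time: 9.08
tool_pos: [0.4658, -0.0108, 0.0584]
tcp_rot: [-1.929, -2.479, 0.0]
wrist_force: [0.6, -1.1, -0.3]
width: 0.115
grip_force: 0.5
```

jog_arm --turn '[[0, 0, 0], [0, 0, 0], [0, 0, 0], [0, 0, 0], [0, 0, 0], [0, 0, 0], [0, 0, 0], [0, 0, 0], [0, 0, 0], [0, 0, 0]]' --delta_pos '[[0.0015, 0, -0.0002], [0.0015, 0, -0.0002], [0.0015, 0, -0.0002], [0.0015, 0, -0.0002], [0.001, 0, -0.0001], [0.001, 0, -0.0001], [0.001, 0, -0.0001], [0.001, 0, -0.0001], [0.001, 0, -0.0001], [0.001, 0, -0.0001]]' --gripper '[0.01, 0.01, 0.01, 0.01, 0.01, 0.01, 0.01, 0.01, 0.01, 0.01]'

```text
time: 9.92
tool_pos: [0.4628, 0.0008, 0.0597]
tcp_rot: [-1.929, -2.479, 0.0]
wrist_force: [-0.2, 0.4, 0.2]
width: 0.12
grip_force: 0.0
```

```bash
python3 - <<'E'
from h import *
s=read_state(); R=Ro.from_rotvec(s['tcp_rot']).as_matrix()
w=vision.read_camera("wrist")[:,:,::-1]
cv2.imwrite("pics/w6.png",w)
print(s['tool_pos'],s['wrist_force'],(R.T@np.r_[np.array([.4567,.0302])-s['tool_pos'][:2],0])[:2])
E
```

```text
[0.46278189 0.00084502 0.05972532] [-0.22036554  0.35507549  0.1992175 ] [0.02994944 0.00131715]
```

View pics/w6.png

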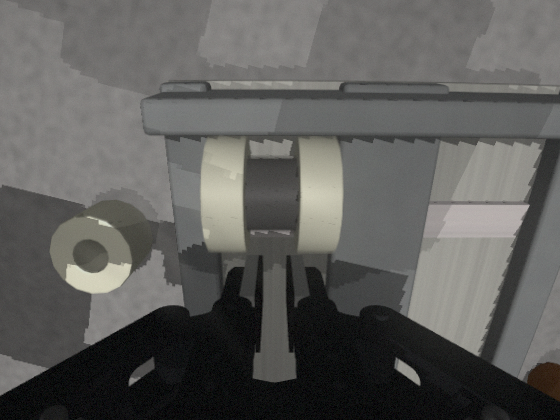

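The drum has rolled ahead of the fingers (centre row 194, was 209) and sits past the rib against the stop. A small nudge confirms it, then I back off.

jog_arm --turn '[[0, 0, 0], [0, 0, 0], [0, 0, 0], [0, 0, 0], [0, 0, 0], [0, 0, 0], [0, 0, 0]]' --delta_pos '[[0.001, 0, -0.0001], [0.001, 0, -0.0001], [0.001, 0, -0.0001], [0.001, 0, -0.0001], [0.001, 0, -0.0001], [0, 0, 0], [0, 0, 0]]' --gripper '[0.01, 0.01, 0.01, 0.01, 0.01, 0.01, 0.01]'

```text
time: 10.55
tool_pos: [0.4617, 0.0056, 0.0603]
tcp_rot: [1.929, 2.479, 0.0]
wrist_force: [-0.8, -0.1, -0.4]
width: 0.119
grip_force: 0.0
```

jog_arm --turn '[[0, 0, 0], [0, 0, 0], [0, 0, 0], [0, 0, 0], [0, 0, 0], [0, 0, 0], [0, 0, 0], [0, 0, 0], [0, 0, 0], [0, 0, 0], [0, 0, 0]]' --delta_pos '[[-0.002, 0, 0], [-0.003, 0, 0], [-0.004, 0, 0], [-0.006, 0, -0.005], [-0.005, 0, -0.015], [-0.005, 0, -0.02], [-0.005, 0, -0.02], [-0.005, 0, -0.02], [0, 0, -0.01], [0, 0, 0], [0, 0, 0]]' --gripper '[0.01, 0.01, 0.01, 0.01, 0.01, 0.01, 0.01, 0.01, 0.01, 0.01, 0.01]'

```text
time: 11.47
tool_pos: [0.4706, -0.0285, 0.1506]
tcp_rot: [1.929, 2.478, 0.001]
wrist_force: [-0.5, -0.6, -0.7]
width: 0.12
grip_force: 0.0
```

```bash
python3 - <<'E'
from h import *
s=read_state()
w=vision.read_camera("wrist")[:,:,::-1]; t=vision.read_camera("scene")[:,:,::-1]
a=cv2.resize(t[165:275,205:335],(378,320),interpolation=cv2.INTER_CUBIC)
cv2.imwrite("pics/w7.png",np.hstack([w[0:320,120:530],a]))
print(s['tool_pos'],s['wrist_force'],s['time'])
E
```

```text
[ 0.4705738  -0.02854012  0.15062329] [-0.45433415 -0.64210546 -0.68519149] 11.4667
```

View pics/w7.png

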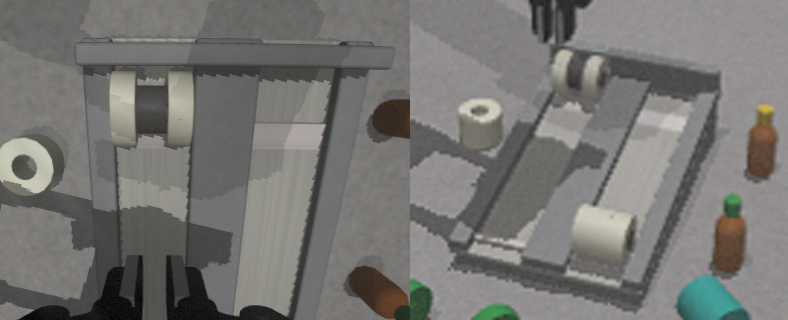

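The final picture shows the grooved drum at (151,108), seated between rib and stop with nothing touching it. The plain collar is still on its lip, and the spare and vials stand where they were.

```bash
python3 -c "
from workcell import ticket
print(ticket.finish_job())"
```

```text
the job is handed in; nothing more can be done
None
```

The grooved collar now sits between the rib and the end stop, let go and not rolling back. The plain collar is still on its lip, nothing else in view was disturbed, and the job was handed in at about 11.5 s.

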